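Switch the vacuum from the finished filter station to the next one

ROBOT

A 6-joint arm with a two-finger parallel gripper is mounted at the origin on a cart in front of the work surface, level with it; the furniture and walls round the work are solid. World frame = base frame: x ahead of the robot, y to its left, z up, the work surface at z = 0. Lengths are in m, angles in rad, forces in N, time in s.
With the tool pointing down it reaches from about 0.35 to 0.8 m from the base axis. Payload 7.3 kg.
Tool frame: the origin (TCP) lies at the very end of the fingers, on their centre line; the grasp point (between the pads) lies 19 mm behind it; z points along the fingers, y is the line along which they close (so a half turn about z gives the same grasp; the last joint's range is limited). The gripper opens to 85 mm and grips with 20 to 120 N. Pads are 22 mm wide; open, the fingers measure 114 mm over their backs; the gripper's body (76 mm by 85 mm) begins 54 mm behind the grasp point. The pads swing forward as they close: fully open they stand 13 mm farther back than shut.
Start: joints at [1.041, 0.342, 1.524, -0, 1.275, -0.146], TCP at [0.197, 0.487, 0.231] pointing down, gripper open.
Joint ranges: [-2.53, 2.53], [-0.77, 2.02], [0.04, 2.7], [-1, 4.14], [0.28, 2.66], [-3.11, 3.11]. Speed limits (rad/s): [2.57, 2.57, 3.14, 3.14, 3.14, 3.14].

INTERFACE

Orientations are given as a unit quaternion [w, x, y, z].
In Python, from plant import manip, optics, workorder gives the robot as it stands. The module is installed in compiled form; this text tells all that it offers.
- The arm moves only by the tool jog_arm, never from a script. Its argument "rows" is a list of rows, each an object with "slide": the shift along the world's x, y, z in m, a list of three; "twist": the turn about the world's z in rad; "gripper": the gripper command: -1 is shut, 1 is fully open, values between are in proportion. In form: [{"slide": [x, y, z], "twist": twist, "gripper": gripper}, ...]. A call has 1 to 8 rows; each row is the pose to reach, as a shift and turn from the pose commanded when the call began; what a row does not reach only later rows make up. A row lasts 1/10 s, in which the tool goes at most 50 mm and 8.59 degrees, less where a joint would pass 70% of its speed; a pose out of reach is approached as far as the arm can. A call with a gripper value outside its range is refused whole. The fingers move at their own pace and stop on an object; the grip force is fixed at half the most. Time passes only in rows, so rows that repeat a pose let the fingers close. It gives the time, the measured TCP pose, the force, the opening and the grip force at its end, in the units of the state.
- manip.observe(): the state, without advancing time (a new reading comes with each control period).
- optics.get_image(name): name is "side" or "top"; returns the picture (480x640x3 uint8, red, green, blue); there is no depth.
- optics.camera_info(name): a dict with "fx", "fy", "cx", "cy" (pixels), "pose" (4x4, takes a point from camera to world coordinates). Camera axes: x right, y up, looking along -z (the intrinsics and any distortion apply to the point x, -y, -z); pixel columns grow to the right and rows downward; lengths in m; the calibration is good to about 2 mm. A picture is of the moment at which its call begins. camera_info takes no time and is no camera call.
- workorder.sign_off(): hands the job in; it is judged then, once.
The state is a dict: "time_s": time; "joint_positions": joint angles; "joint_velocities": joint speeds; "effort": joint torques, N m; "ee_pos": TCP position; "tcp_rot": TCP orientation; "contact_force": force on the tool from outside, world axes, zero at the start; "torque": the same for the moment, N m; "finger_gap": opening from 0.0 (shut) to 1.0 (fully open); "grasp_force": force on a finger pad.
Only numpy, scipy, OpenCV 4.12 (cv2) and the standard library are available. Lean on these libraries where they do the work, as an engineer would, in place of code of your own. Each camera call takes 0.05 s, during which the arm holds its last target. There are 200 camera calls.

TASK

On the vacuum filtration manifold the sample at the station whose lever is open (in line with its pipe) has run through. Push that lever fully shut with a fingertip first, so that the vacuum is not lost, and only then push open, all the way, the lever of the station whose funnel wears the blue lid; the station blanked with the black stopper stays shut. Only push the levers: pinch and lift nothing, leave the funnels seated and the things round about where they are.

Things in the scene. Friction and masses are not known exactly. Their poses are not given: they have to be found in the camera images.
- header: Fixed vacuum header: square bar 34 x 400 mm along its y, 78 mm in front (-x) of the row of valve stems, top 67 mm above the bench. At its -y end an elbow tube, 132 mm high, leads to a trap bottle (66 mm wide, 122 mm high) 262 mm out; a round gauge, 122 mm high, stands 222 mm out at its +y end. Origin on the bench under the middle valve's stem.
- station_done: Fixed finished station with the lidless funnel; lever open at the start. Origin on the bench under the valve stem (the lever's vertical axis); x along its pipe from the header (-78 mm) to the filter support (+105 mm), y along the header, z up. The three stations stand 135 mm apart, in any order. Valve 40 mm wide, 72 mm long, below 70 mm; gland 21 mm wide, lever hub 22 mm wide, up to 93 mm.
- station_next: Fixed filter station to be used next, like the first, with the blue-lidded funnel; its lever is shut at the start.
- station_blank: Fixed filter station not in use, like the others, closed with a black rubber stopper (top 97 mm high) in place of a funnel; its lever is shut and stays so.
- lever_done (a joint): Lever of station_done, rad: 0 = shut (crosswise, pointing along the station's +y), 1.571 = open (in line with the pipe, pointing along the station's -x, over the header); opens counterclockwise seen from above; hard stop at each end; turns stiffly (0.22 N m, about 4 N at the grip) and stays where left.
- lever_next (a joint): Lever of station_next, same meaning and feel.
- lever_blank (a joint): Lever of station_blank, same meaning and feel.
- grip_done (a point): Centre of the red sleeve of lever_done, 62 mm from the stem axis, 97.5 mm above the bench. The sleeve is a bar from 30 to 78 mm from the axis, 15 mm wide, its flanks 92 to 103 mm above the bench, free below down to the header's top (67 mm). One flank (c4) faces the header when the lever is shut and is pushed to shut it; the other (c5) is pushed to open it.
- grip_next (a point): The same point on the red sleeve of lever_next.
- seat_done (a point): Centre of the floor of the filter support of station_done, 65 mm above the bench: a round seat 54 mm wide with a rim 6 mm high.
- seat_next (a point): The same point at station_next.
- funnel_done: Loose clear filter funnel without lid, 64 mm wide, 55 mm high, standing in the seat of station_done (top 120 mm above the bench). Origin at the centre of its underside.
- funnel_next: Loose clear filter funnel with a blue lid, 64 mm wide, 61 mm high, standing in the seat of station_next (top 126 mm above the bench). Origin at the centre of its underside.
- wash_bottle: White wash bottle with a red cap and spout, 193 mm high, loose bystander on the right.
- cool_block: Purple cooling block with tubes, 66 x 98 x 59 mm, loose bystander on the right.
- tip_box: Red box of pipette tips, 72 x 122 x 71 mm, loose bystander on the right.
Things that resemble listed ones, but are neither listed nor needed, are in the scene too. Leave any green look-alike of the funnel_done alone.

How it is judged:
By the outcome, as a careful person would: the job done as asked, in the order asked, and still so for the second after the job is handed in, with the robot touching nothing.
It also fails if it takes over 48 s, if anything falls off the work surface, if the arm or the gripper's body presses on something with over 40 N, if the wrist force passes 120 N, or if a joint passes its speed limit or range.

## Working session

There is one attempt and no reset: what is moved stays moved. The work goes in short steps, Python scripts to look and compute and a tool call to move; the robot and the scene stay as the last step left them, time stands still between calls to the robot, and variables do not carry over. Pictures are saved under pics/ and viewed, at most 10 in all, crops included, and the job is handed in when it is done.

Besides the shell and the picture viewer there is one more tool, called after ">>>" by a JSON object that holds its "api" and its "payload", one argument or row to a line. jog_arm: Moves the arm, as the interface text tells. Its arguments: {"type":"object","properties":{"rows":{"type":"array"}},"required":["rows"]}

```bash
mkdir -p pics; python3 - <<'E'
from plant import manip, optics
import cv2
for n in ("top","side"):
    cv2.imwrite(f"pics/{n}0.png",optics.get_image(n)[:,:,::-1]); c=optics.camera_info(n); print(n,c)
s=manip.observe(); print(s["time_s"],s["ee_pos"],s["tcp_rot"],s["finger_gap"])
E
```

```text
top {'fx': 447.4088850375188, 'fy': 447.4088850375188, 'cx': 321.1109519561362, 'cy': 239.2531977416382, 'pose': array([[ 0.02037651,  0.97317692, -0.22915382,  0.27863932],
       [-0.99979104,  0.01945852, -0.00626508, -0.05965926],
       [-0.00163804,  0.2292336 ,  0.97337006,  1.2481802 ],
       [ 0.        ,  0.        ,  0.        ,  1.        ]])}
side {'fx': 594.4101978267754, 'fy': 594.4101978267754, 'cx': 317.3177510331704, 'cy': 240.8551204078266, 'pose': array([[ 0.9220404 ,  0.22464933, -0.31523669,  0.00859113],
       [-0.38649137,  0.57968317, -0.71735057, -1.27074842],
       [ 0.02158508,  0.78326247,  0.62131633,  1.11051236],
       [ 0.        ,  0.        ,  0.        ,  1.        ]])}
0.1 [0.19638951 0.48651756 0.23069822] [-2.22969922e-04  1.90726369e-01  9.81643013e-01 -6.31263092e-04] 0.9980435307625358
```

View pics/top0.png

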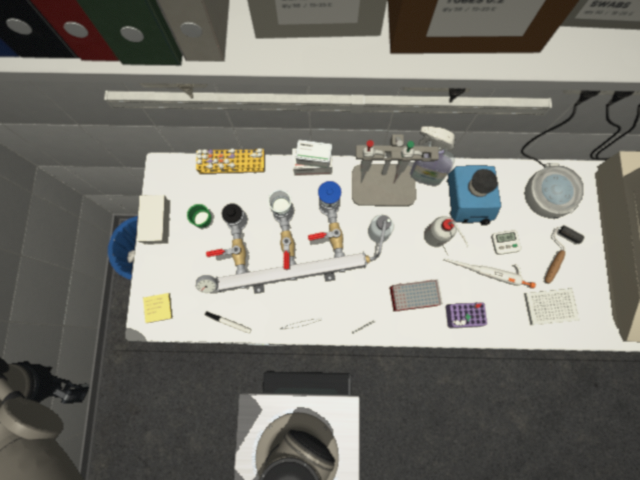

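View pics/side0.png

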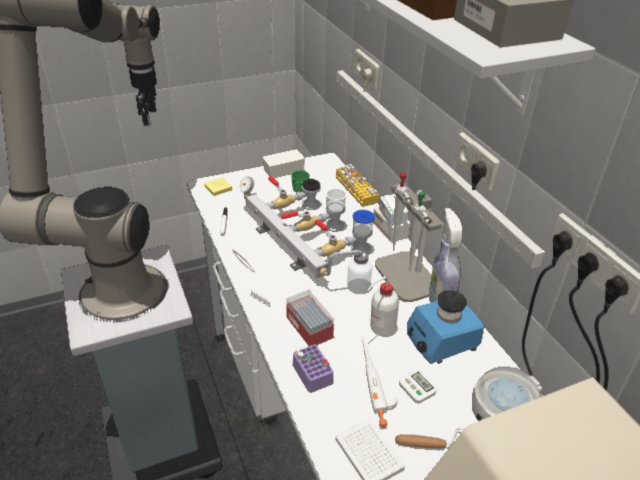

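```bash
cat > h.py <<'E'
from plant import manip, optics
import cv2, numpy as np
def ray(n,uv,z):
    c=optics.camera_info(n);P=c["pose"]
    d=P[:3,:3]@np.array([(uv[0]-c["cx"])/c["fx"],-(uv[1]-c["cy"])/c["fy"],-1]);o=P[:3,3]
    return o+d*(z-o[2])/d[2]
def proj(n,p):
    c=optics.camera_info(n);P=c["pose"];q=P[:3,:3].T@(np.asarray(p)-P[:3,3])
    return np.array([c["cx"]+c["fx"]*q[0]/-q[2],c["cy"]-c["fy"]*q[1]/-q[2]])
def reds(im,box):
    x0,y0,x1,y1=box;h=cv2.cvtColor(im,cv2.COLOR_RGB2HSV)
    m=(((h[...,0]<8)|(h[...,0]>172))&(h[...,1]>150)&(h[...,2]>90)).astype(np.uint8)
    k=np.zeros_like(m);k[y0:y1,x0:x1]=m[y0:y1,x0:x1]
    _,_,st,ce=cv2.connectedComponentsWithStats(k)
    return [(ce[i],st[i]) for i in range(1,len(st)) if st[i][4]>20]
E
python3 - <<'E'
from h import *
a=cv2.cvtColor(cv2.imread("pics/top0.png"),cv2.COLOR_BGR2RGB);b=cv2.cvtColor(cv2.imread("pics/side0.png"),cv2.COLOR_BGR2RGB)
for n,im,box in(("top",a,(190,190,360,300)),("side",b,(240,160,370,280))):
    for c,s in reds(im,box): print(n,c.round(1),s,ray(n,c,.100).round(4))
for n,uv,z in(("blue",(330,193),.126),("white",(281,203),.12),("stopper",(233,213),.097)): print(n,ray("top",uv,z).round(3))
x=cv2.resize(a[170:310,185:405],None,fx=3.6,fy=3.6,interpolation=cv2.INTER_CUBIC)
cv2.imwrite("pics/crop0.png",x[:,:,::-1])
E
```

```text
top [316.3 235.9] [309 233  16   7  72] [ 0.5577 -0.0394  0.1   ]
top [214.6 252.4] [207 250  17   6  69] [0.5079 0.2258 0.1   ]
top [286. 260.] [284 252   5  17  81] [0.4915 0.0382 0.1   ]
side [272.9 180.2] [269 176   9   9  40] [0.5097 0.228  0.1   ]
side [288.9 214.4] [282 212  15   6  57] [0.4921 0.0392 0.1   ]
side [320.6 224.4] [315 220  12  10  60] [ 0.5592 -0.0381  0.1   ]
blue [ 0.669 -0.073  0.126]
white [0.64  0.056 0.12 ]
stopper [0.617 0.185 0.097]
```

View pics/crop0.png

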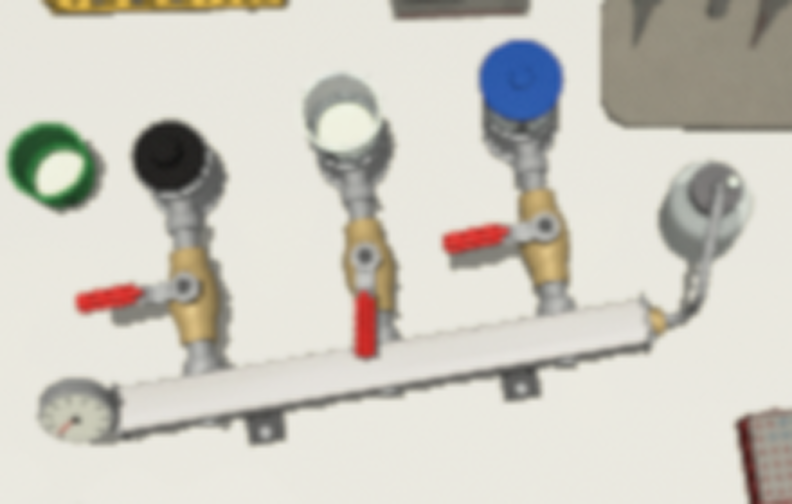

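The crop shows three stations. All coordinates here are crop pixels.
- **Left:** black stopper at (170,157), lever crosswise. This is the blank.
- **Middle:** lidless clear funnel at (343,115), red lever at (366,325) in line with its pipe. This is done.
- **Right:** blue lid at (520,80), lever (475,238) crosswise. This is next.

The green cup at (50,165) is a look-alike and I leave it alone. The outer sleeves measure 0.270 m apart (2×135 mm) and the row yaw is about 0.186. From the sleeve centres at 54 mm, the stems come out at done (0.543,0.040) and next (0.568,-0.093).

I'll move there with the fingers shut.

>>> {"api": "jog_arm", "payload": {
  "rows": [
    {"slide": [0.279,-0.492,0],"twist": 0.57,"gripper": -1},
    {"slide": [0.279,-0.492,0],"twist": 0.57,"gripper": -1},
    {"slide": [0.279,-0.492,0],"twist": 0.57,"gripper": -1},
    {"slide": [0.279,-0.492,0],"twist": 0.57,"gripper": -1},
    {"slide": [0.279,-0.492,0],"twist": 0.57,"gripper": -1},
    {"slide": [0.279,-0.492,0],"twist": 0.57,"gripper": -1},
    {"slide": [0.279,-0.492,0],"twist": 0.57,"gripper": -1},
    {"slide": [0.279,-0.492,0],"twist": 0.57,"gripper": -1}
  ]
}}

```text
time_s: 0.9
ee_pos: [0.3832, 0.1577, 0.2313]
tcp_rot: [-0.0, -0.093, 0.996, 0.0]
contact_force: [0.3, 1.7, 0.6]
finger_gap: 0.003
grasp_force: 0.0
```

>>> {"api": "jog_arm", "payload": {
  "rows": [
    {"slide": [0.085,-0.15,0],"twist": 0,"gripper": -1},
    {"slide": [0.085,-0.15,0],"twist": 0,"gripper": -1},
    {"slide": [0.085,-0.15,0],"twist": 0,"gripper": -1},
    {"slide": [0.085,-0.15,0],"twist": 0,"gripper": -1},
    {"slide": [0.085,-0.15,0],"twist": 0,"gripper": -1},
    {"slide": [0.085,-0.15,0],"twist": 0,"gripper": -1}
  ]
}}

```text
time_s: 1.5
ee_pos: [0.4673, 0.0096, 0.2309]
tcp_rot: [-0.001, -0.092, 0.996, 0.0]
contact_force: [-0.1, -0.3, -0.3]
finger_gap: -0.005
grasp_force: 0.0
```

>>> {"api": "jog_arm", "payload": {
  "rows": [
    {"slide": [0.012,-0.018,0],"twist": 0,"gripper": -1},
    {"slide": [0.012,-0.018,-0.04],"twist": 0,"gripper": -1},
    {"slide": [0.012,-0.018,-0.08],"twist": 0,"gripper": -1},
    {"slide": [0.012,-0.018,-0.11],"twist": 0,"gripper": -1},
    {"slide": [0.012,-0.018,-0.11],"twist": 0,"gripper": -1}
  ]
}}

```text
time_s: 2.0
ee_pos: [0.4765, -0.0065, 0.1182]
tcp_rot: [-0.004, -0.094, 0.996, 0.001]
contact_force: [-0.3, -0.7, 0.3]
finger_gap: 0.001
grasp_force: 0.0
```

```bash
python3 - <<'E'
from h import *
b=optics.get_image("side");p=manip.observe()["ee_pos"];print(p,proj("side",p))
cv2.imwrite("pics/side1.png",cv2.resize(b[150:300,220:420],None,fx=4,fy=4,interpolation=cv2.INTER_CUBIC)[:,:,::-1])
E
```

```text
[ 0.47825533 -0.00693513  0.12053898] [289.98762492 218.53026919]
```

View pics/side1.png

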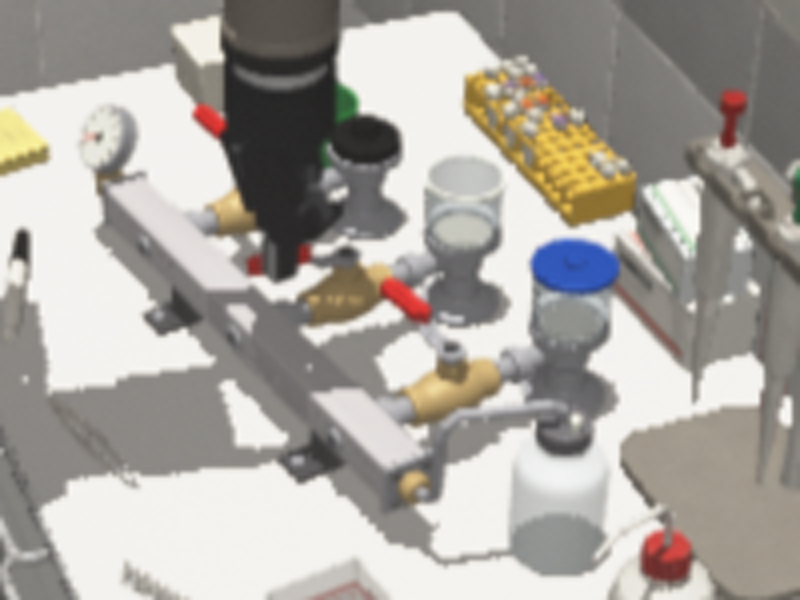

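The fingertip, at crop (280,275), is on the near (-y) side of the open sleeve at (262,262). It is clear of the next lever at (405,298). I'll lower beside the sleeve, then push.

>>> {"api": "jog_arm", "payload": {
  "rows": [
    {"slide": [0,0,-0.02],"twist": 0,"gripper": -1},
    {"slide": [0,0,-0.038],"twist": 0,"gripper": -1},
    {"slide": [0,0,-0.038],"twist": 0,"gripper": -1},
    {"slide": [0,0.01,-0.038],"twist": 0,"gripper": -1},
    {"slide": [0,0.02,-0.038],"twist": 0,"gripper": -1},
    {"slide": [0,0.03,-0.038],"twist": 0,"gripper": -1}
  ]
}}

```text
time_s: 2.65
ee_pos: [0.4802, 0.0223, 0.0847]
tcp_rot: [0.001, -0.093, 0.996, -0.001]
contact_force: [-1.6, -6.0, 2.8]
finger_gap: -0.001
grasp_force: 2.7
```

>>> {"api": "jog_arm", "payload": {
  "rows": [
    {"slide": [-0.001,0.008,0],"twist": 0,"gripper": -1},
    {"slide": [-0.002,0.016,0],"twist": 0,"gripper": -1},
    {"slide": [-0.001,0.025,0],"twist": 0,"gripper": -1},
    {"slide": [0,0.033,0],"twist": 0,"gripper": -1},
    {"slide": [0.003,0.042,0],"twist": 0,"gripper": -1},
    {"slide": [0.007,0.05,0],"twist": 0,"gripper": -1}
  ]
}}

```text
time_s: 3.25
ee_pos: [0.4867, 0.072, 0.0835]
tcp_rot: [-0.0, -0.093, 0.996, -0.0]
contact_force: [-0.2, -4.7, -0.3]
finger_gap: 0.001
grasp_force: 1.9
```

>>> {"api": "jog_arm", "payload": {
  "rows": [
    {"slide": [0.005,0.007,0],"twist": 0,"gripper": -1},
    {"slide": [0.01,0.014,0],"twist": 0,"gripper": -1},
    {"slide": [0.014,0.018,0],"twist": 0,"gripper": -1},
    {"slide": [0.018,0.021,0],"twist": 0,"gripper": -1}
  ]
}}

```text
time_s: 3.65
ee_pos: [0.5044, 0.093, 0.0831]
tcp_rot: [-0.001, -0.093, 0.996, 0.0]
contact_force: [-1.8, -3.1, -0.9]
finger_gap: -0.001
grasp_force: 1.8
```

>>> {"api": "jog_arm", "payload": {
  "rows": [
    {"slide": [0.003,0.001,0],"twist": 0,"gripper": -1},
    {"slide": [0.006,0.001,0],"twist": 0,"gripper": -1},
    {"slide": [0.009,0.002,0],"twist": 0,"gripper": -1}
  ]
}}

```text
time_s: 3.95
ee_pos: [0.513, 0.0953, 0.0831]
tcp_rot: [-0.001, -0.093, 0.996, 0.001]
contact_force: [-5.0, 1.6, 0.3]
finger_gap: 0.001
grasp_force: 2.1
```

>>> {"api": "jog_arm", "payload": {
  "rows": [
    {"slide": [0.002,0,0],"twist": 0,"gripper": -1},
    {"slide": [0.004,0,0],"twist": 0,"gripper": -1},
    {"slide": [0.004,0,0],"twist": 0,"gripper": -1}
  ]
}}

```text
time_s: 4.25
ee_pos: [0.5174, 0.0952, 0.0832]
tcp_rot: [-0.001, -0.093, 0.996, 0.001]
contact_force: [-3.8, 2.3, 0.9]
finger_gap: -0.002
grasp_force: 1.7
```

>>> {"api": "jog_arm", "payload": {
  "rows": [
    {"slide": [0.002,0,0],"twist": 0,"gripper": -1},
    {"slide": [0.004,0,0],"twist": 0,"gripper": -1},
    {"slide": [0.004,0,0],"twist": 0,"gripper": -1}
  ]
}}

```text
time_s: 4.55
ee_pos: [0.5177, 0.0953, 0.083]
tcp_rot: [-0.004, -0.093, 0.996, 0.001]
contact_force: [-16.9, 2.3, 9.0]
finger_gap: 0.001
grasp_force: 7.6
```

Force jumped to 17 N with no further motion, so that lever is at its stop. I'll back off, lift and move behind the next lever.

>>> {"api": "jog_arm", "payload": {
  "rows": [
    {"slide": [-0.03,0,0],"twist": 0,"gripper": -1},
    {"slide": [-0.03,0,0],"twist": 0,"gripper": -1},
    {"slide": [-0.03,0,0.05],"twist": 0,"gripper": -1},
    {"slide": [-0.03,0,0.09],"twist": 0,"gripper": -1},
    {"slide": [-0.03,0,0.12],"twist": 0,"gripper": -1},
    {"slide": [-0.03,0,0.12],"twist": 0,"gripper": -1}
  ]
}}

```text
time_s: 5.15
ee_pos: [0.4955, 0.0946, 0.2085]
tcp_rot: [0.006, -0.093, 0.996, -0.0]
contact_force: [0.2, 0.3, -0.3]
finger_gap: -0.001
grasp_force: 0.0
```

>>> {"api": "jog_arm", "payload": {
  "rows": [
    {"slide": [0.099,-0.12,0],"twist": 0,"gripper": -1},
    {"slide": [0.099,-0.12,0],"twist": 0,"gripper": -1},
    {"slide": [0.099,-0.12,0],"twist": 0,"gripper": -1},
    {"slide": [0.099,-0.12,0],"twist": 0,"gripper": -1},
    {"slide": [0.099,-0.12,0],"twist": 0,"gripper": -1},
    {"slide": [0.099,-0.12,-0.04],"twist": 0,"gripper": -1},
    {"slide": [0.099,-0.12,-0.08],"twist": 0,"gripper": -1},
    {"slide": [0.099,-0.12,-0.08],"twist": 0,"gripper": -1}
  ]
}}

```text
time_s: 5.95
ee_pos: [0.5867, -0.0235, 0.1184]
tcp_rot: [-0.005, -0.094, 0.996, 0.002]
contact_force: [-0.9, 0.1, 0.4]
finger_gap: -0.003
grasp_force: 0.0
```

```bash
python3 - <<'E'
from h import *
b=optics.get_image("side");a=optics.get_image("top");p=manip.observe()["ee_pos"];print(p,(proj("side",p)-[220,150])*4)
for c,s in reds(a,(190,190,360,300)): print(c.round(1),s,ray("top",c,.1).round(4))
cv2.imwrite("pics/side2.png",cv2.resize(b[150:300,220:420],None,fx=4,fy=4,interpolation=cv2.INTER_CUBIC)[:,:,::-1])
E
```

```text
[ 0.59054538 -0.02440413  0.12392339] [436.51209551 250.25266971]
[214.6 252.4] [207 250  17   6  69] [0.5079 0.2258 0.1   ]
```

View pics/side2.png

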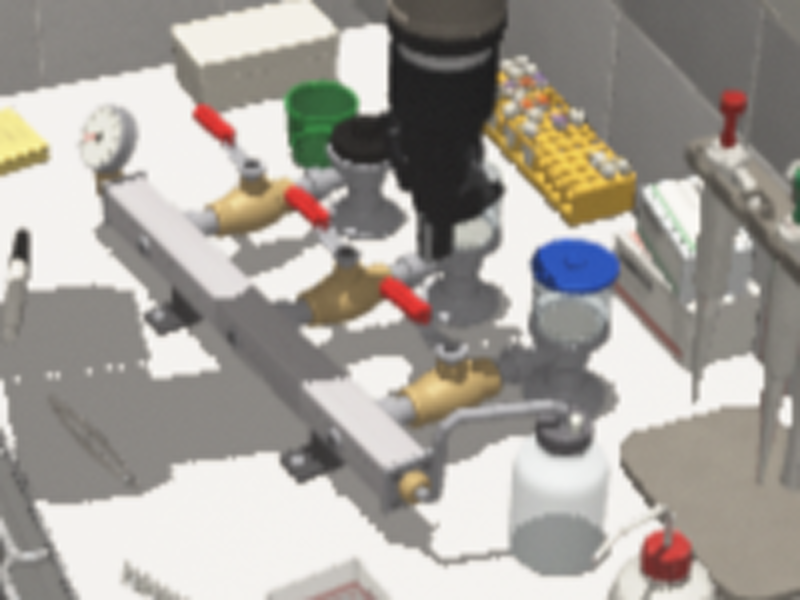

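The picture shows the done lever at crop (308,205) now crosswise like its neighbours. The fingertip at (436,250) is behind the next sleeve at (405,298). I'll lower and push it open.

>>> {"api": "jog_arm", "payload": {
  "rows": [
    {"slide": [0,0,-0.02],"twist": 0,"gripper": -1},
    {"slide": [0,0,-0.039],"twist": 0,"gripper": -1},
    {"slide": [0,0,-0.039],"twist": 0,"gripper": -1},
    {"slide": [-0.01,-0.002,-0.039],"twist": 0,"gripper": -1},
    {"slide": [-0.02,-0.004,-0.039],"twist": 0,"gripper": -1},
    {"slide": [-0.03,-0.005,-0.039],"twist": 0,"gripper": -1},
    {"slide": [-0.039,-0.006,-0.039],"twist": 0,"gripper": -1}
  ]
}}

```text
time_s: 6.75
ee_pos: [0.5544, -0.032, 0.0873]
tcp_rot: [0.004, -0.093, 0.996, -0.001]
contact_force: [6.8, -0.5, 1.1]
finger_gap: 0.002
grasp_force: 2.4
```

>>> {"api": "jog_arm", "payload": {
  "rows": [
    {"slide": [-0.008,-0.003,-0.003],"twist": 0,"gripper": -1},
    {"slide": [-0.015,-0.007,-0.003],"twist": 0,"gripper": -1},
    {"slide": [-0.022,-0.012,-0.003],"twist": 0,"gripper": -1},
    {"slide": [-0.028,-0.017,-0.003],"twist": 0,"gripper": -1},
    {"slide": [-0.033,-0.023,-0.003],"twist": 0,"gripper": -1},
    {"slide": [-0.038,-0.03,-0.003],"twist": 0,"gripper": -1}
  ]
}}

```text
time_s: 7.35
ee_pos: [0.5158, -0.0613, 0.0839]
tcp_rot: [0.003, -0.093, 0.996, -0.0]
contact_force: [4.2, 2.6, 0.0]
finger_gap: -0.002
grasp_force: 2.2
```

>>> {"api": "jog_arm", "payload": {
  "rows": [
    {"slide": [-0.004,-0.007,0],"twist": 0,"gripper": -1},
    {"slide": [-0.007,-0.015,0],"twist": 0,"gripper": -1},
    {"slide": [-0.008,-0.022,0],"twist": 0,"gripper": -1},
    {"slide": [-0.009,-0.027,0],"twist": 0,"gripper": -1}
  ]
}}

```text
time_s: 7.75
ee_pos: [0.5068, -0.0837, 0.0833]
tcp_rot: [0.003, -0.092, 0.996, 0.004]
contact_force: [13.5, 46.5, 5.0]
finger_gap: -0.001
grasp_force: 20.8
```

The force spike means this lever is at its stop. I'll back off and lift clear.

>>> {"api": "jog_arm", "payload": {
  "rows": [
    {"slide": [0.002,0.03,0],"twist": 0,"gripper": -1},
    {"slide": [0.002,0.03,0],"twist": 0,"gripper": -1},
    {"slide": [0.002,0.03,0.05],"twist": 0,"gripper": -1},
    {"slide": [0,0.03,0.1],"twist": 0,"gripper": -1},
    {"slide": [0,0.03,0.14],"twist": 0,"gripper": -1},
    {"slide": [-0.05,0.03,0.14],"twist": 0,"gripper": -1},
    {"slide": [-0.1,0.03,0.14],"twist": 0,"gripper": -1},
    {"slide": [-0.1,0.03,0.14],"twist": 0,"gripper": -1}
  ]
}}

```text
time_s: 8.55
ee_pos: [0.3981, -0.0575, 0.2212]
tcp_rot: [-0.003, -0.093, 0.996, 0.001]
contact_force: [0.9, -0.5, 0.2]
finger_gap: -0.004
grasp_force: 0.0
```

>>> {"api": "jog_arm", "payload": {
  "rows": [
    {"slide": [-0.03,0.25,0],"twist": 0,"gripper": -1},
    {"slide": [-0.03,0.25,0],"twist": 0,"gripper": -1},
    {"slide": [-0.03,0.25,0],"twist": 0,"gripper": -1},
    {"slide": [-0.03,0.25,0],"twist": 0,"gripper": -1},
    {"slide": [-0.03,0.25,0],"twist": 0,"gripper": -1},
    {"slide": [-0.03,0.25,0],"twist": 0,"gripper": -1},
    {"slide": [-0.03,0.25,0],"twist": 0,"gripper": -1},
    {"slide": [-0.03,0.25,0],"twist": 0,"gripper": -1}
  ]
}}

```text
time_s: 9.35
ee_pos: [0.3751, 0.1906, 0.2217]
tcp_rot: [0.0, -0.093, 0.996, -0.0]
contact_force: [-0.1, -0.3, 0.2]
finger_gap: -0.004
grasp_force: 0.0
```

```bash
python3 - <<'E'
from h import *
a=optics.get_image("top");b=optics.get_image("side")
st={"next":(.5677,-.0925),"blank":(.5179,.1727),"done":(.5428,.0401)}
for n,im,box in(("top",a,(190,190,360,300)),("side",b,(240,160,370,280))):
  for c,s in reds(im,box):
    p=ray(n,c,.1);k=min(st,key=lambda k:np.hypot(*(p[:2]-st[k])));d=p[:2]-st[k]
    print(n,k,s[4],p.round(4),"r",np.hypot(*d).round(3),"lever",(np.arctan2(d[1],d[0])%6.283-1.571-.1856).round(3))
A=cv2.resize(a[170:310,185:405],None,fx=3,fy=3,interpolation=cv2.INTER_CUBIC)
cv2.imwrite("pics/end.png",A[:,:,::-1]);print(manip.observe()["contact_force"])
E
```

```text
top done 70 [0.5346 0.0938 0.1   ] r 0.054 lever -0.035
top next 82 [ 0.519  -0.1008  0.1   ] r 0.049 lever 1.553
top blank 73 [0.5075 0.227  0.1   ] r 0.055 lever 0.003
side blank 40 [0.5097 0.228  0.1   ] r 0.056 lever -0.04
side done 50 [0.5363 0.096  0.1   ] r 0.056 lever -0.07
side next 58 [ 0.519  -0.1017  0.1   ] r 0.05 lever 1.572
[-0.2370825  -0.13346043 -0.34204849]
```

View pics/end.png

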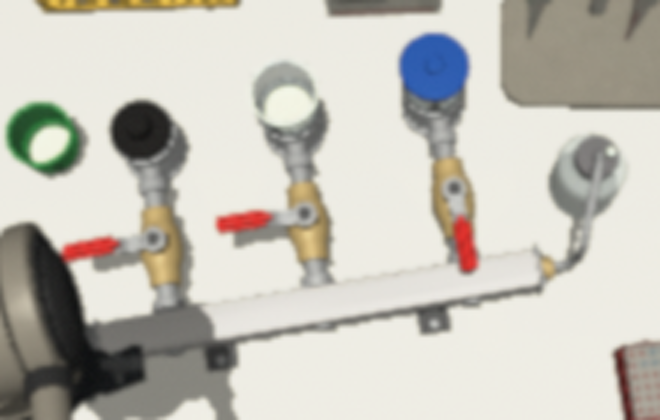

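The final view shows the done lever at (243,220) crosswise and the next lever at (465,245) in line with its pipe. The blank lever at (90,250) is unchanged, the funnels are still seated, and the arm is clear.

```bash
python3 -c "
from plant import workorder; print(workorder.sign_off())"
```

```text
the job is handed in; nothing more can be done
None
```

The finished station's lever was pushed fully shut first, then the blue-lidded station's lever fully open; the blank station's lever was not touched, the funnels look still seated, and the job was handed in at about 9.5 s.

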